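# Stack the noodle machine's cleaned parts on their spindle stands

## Task

The noodle machine's cutter has been cleaned: put its parts back on the two spindle stands in fitting order. On the stand with the round base, from the bottom up: the toothed gear (hub up), the ridged steel drum, the plain steel collar; on the stand with the square base: the white roller, then the brass bush. Every part must go over the post and sit flat on what is below it, with nothing else in between.

Things in the scene. Friction and masses are not known exactly. Their poses are not given: they have to be found in the camera images.
- gear: dark steel toothed gear wheel: disc 65 mm across the teeth and 10 mm thick, with a plain round hub 32 mm across standing 16 mm above the disc (26 mm high in all, hub up), a 20 mm bore right through; lies flat with the bore upright. Origin: centre of its underside, z up. Grip it by the hub. 0.22 kg
- drum: bright steel cutter drum with four dark ridges round its side and a circle of six dark screws on its flat top: 58 mm across, 22 mm high, a 20 mm bore right through; lies flat with the bore upright. Origin: centre of its underside, z up. 0.25 kg
- collar: plain bright steel collar, a thick smooth ring 36 mm across and 16 mm high, a 20 mm bore right through; lies flat with the bore upright. Origin: centre of its underside, z up. 0.13 kg
- roller: smooth white plastic roller, 42 mm across and 30 mm high, a 20 mm bore right through; lies flat with the bore upright. Origin: centre of its underside, z up. 0.06 kg
- bush: thin-walled brass bush, the smallest part, 28 mm across and 24 mm high, a 20 mm bore right through; lies flat with the bore upright. Origin: centre of its underside, z up. 0.06 kg
- round_stand: fixed spindle stand with a round grey base, 90 mm across and 12 mm thick. From its centre rises a steel post 12 mm thick; the top 10 mm taper to a 4 mm tip, 70 mm above the table. Origin: centre of the base's underside, on the table, post along z. Parts slide loosely over the post (4 mm of play all round) and rest on the base, 12 mm above the table, or on the part below
- square_stand: fixed spindle stand like the other (same post, tip 70 mm above the table, base top at 12 mm) but with a square grey base, 84 mm by 84 mm, 12 mm thick. Origin: centre of the base's underside, post along z; x and y run along the base's sides

How it is judged:
At the end, for the whole second after the job is handed in: Round stand, bottom up: gear, drum, collar; square stand: roller, bush. Each underside within 4 mm of its seated height (12, 38, 60; 12, 42 mm above the table), axis within 6.5 mm of the post's, upright within 0.1 rad, at rest, let go (z of gear in the frame of round_stand between 0.008 and 0.016 m and horizontal distance between each of gear, drum, collar and round_stand below 0.0065 m and angle between each of gear, drum, collar, roller, bush's own z axis and vertical below 0.1 rad and linear speed of each of gear, drum, collar, roller, bush below 0.02 m/s and z of drum in the frame of round_stand between 0.034 and 0.042 m and z of collar in the frame of round_stand between 0.056 and 0.064 m and z of roller in the frame of square_stand between 0.008 and 0.016 m and horizontal distance between each of roller, bush and square_stand below 0.0065 m and z of bush in the frame of square_stand between 0.038 and 0.046 m); the robot touches nothing.
It also fails if it takes over 125 s, if anything falls off the work surface, if the arm or the gripper's body presses on something with over 40 N, if the wrist force passes 120 N, or if a joint passes its speed limit or range.

## Robot

A 6-joint arm with a two-finger parallel gripper is mounted at the origin on the work surface. World frame = base frame: x ahead of the robot, y to its left, z up, the work surface at z = 0. Lengths are in m, angles in rad, forces in N, time in s.
With the tool pointing down it reaches from about 0.275 to 0.825 m from the base axis. Payload 4.9 kg.
Tool frame: the origin (TCP) lies between the finger pads; the fingertips stand 25 mm ahead of it and the grasp point (between the pads) lies 6 mm ahead of it; z points along the fingers, y is the line along which they close (so a half turn about z gives the same grasp; the last joint's range is limited). The gripper opens to 85 mm and grips with 20 to 120 N. Pads are 22 mm wide; open, the fingers measure 114 mm over their backs; the gripper's body (76 mm by 85 mm) begins 54 mm behind the grasp point. The pads swing forward as they close: fully open they stand 13 mm farther back than shut.
Start: joints at [-1.32, 0.326, -0.193, 1.052, 0, 1.437], TCP at [0.206, -0.51, 0.256] pointing down, gripper open.
Joint ranges: [-2.65, 2.65], [-0.97, 1.79], [-1.3, 1.35], [-1.93, 2.1], [-1.47, 1.37], [-3.14, 3.14]. Speed limits (rad/s): [2.57, 2.57, 3.14, 3.14, 3.14, 3.14].

## Interface

Orientations are given as a unit quaternion [w, x, y, z].
In Python, from bench import ctrl gives the robot as it stands.
- The arm moves only by the tool drive_tool, never from a script. Its argument "steps" is a list of rows, each a list of 3 entries, a list of its own where there are three numbers: the finger opening in mm, from 0 to 85.4, then the shift along the world's x, y, z in mm, then the turn, a rotation vector about the world's x, y, z in rad. A call has 1 to 20 rows; each row is the pose to reach, as a shift and turn from the pose commanded when the call began; what a row does not reach only later rows make up. A row lasts 1/12 s, in which the tool goes at most 41.7 mm and 7.16 degrees, less where a joint would pass 70% of its speed; a pose out of reach is approached as far as the arm can. A call with a gripper value outside its range is refused whole. The fingers move at their own pace and stop on an object; "squeeze" is the grip in N (left out, the last holds). Time passes only in rows, so rows that repeat a pose let the fingers close. It gives the time, the measured TCP pose, the force and the opening at its end, in the units of the state.
- ctrl.get_state(): the state, without advancing time (a new reading comes with each control period).
- ctrl.camera(name): name is "side" or "top"; returns a dict with "color" (480x640x3 uint8, red, green, blue), "intrinsics" (3x3 intrinsics, pixels), "k1" (the pictures are not rectified: a ray, as slopes to the right and down, at radius r is drawn at 1 + k1 r^2 times it, then the intrinsics apply), "T" (4x4, takes a point from camera to world coordinates). Camera axes: x right, y down, z forward; pixel columns grow to the right and rows downward; lengths in m; the calibration is good to about 2 mm. A picture is of the moment at which its call begins. There is no depth.
- ctrl.finish_job(): hands the job in, once; it reports no verdict.
Trained networks look in the newest picture that a camera, given by its name, has taken for a name from the list of things; names that differ only in an ending like _2 or _b are one class to them, and where a whole thing is asked for, a point or a joint stands for the part that bears it (a point fixed in the world has none). Each returns a list of dicts, best first, with "confidence" (0 to 1); they miss things now and then, are a little off and sometimes report something else, mostly with a low value. They report only what shows in the picture. A call takes as long as a camera call.
- ctrl.boxes_of(camera, target): "centre" ([x, y, z] in m, in world coordinates, good to about 4 mm: the middle of the surface that is visible of it).
- ctrl.silhouettes(camera, target): "pixels" (480x640 bool, what is visible of it).
- ctrl.pinpoint(camera, target): "centre" ([x, y, z] in m, in world coordinates, good to about 4 mm: a listed point, or the origin of a listed thing).
The state is a dict: "t": time; "joint_pos": joint angles; "joint_velocities": joint speeds; "effort": joint torques, N m; "tcp_pos": TCP position; "eef_rot": TCP orientation; "wrist_force": force on the tool from outside, world axes, zero at the start; "moment": the same for the moment, N m; "grip_width": finger opening in m.
Only numpy, scipy, OpenCV 4.12 (cv2) and the standard library are available. Lean on these libraries where they do the work, as an engineer would, in place of code of your own. Each camera call takes 0.05 s, during which the arm holds its last target. There are 200 camera calls.

## Working session

There is one attempt and no reset: what is moved stays moved. The work goes in short steps, Python scripts to look and compute and a tool call to move; the robot and the scene stay as the last step left them, time stands still between calls to the robot, and variables do not carry over. Pictures are saved under pics/ and viewed, on a budget of 14 in all, crops included, one or two more only if the job needs it, and the job is handed in when it is done.

Besides the shell and the picture viewer there is one more tool, called after "Call:" as a command line: name --argument value ..., lists and objects as JSON in quotes. drive_tool: Moves the arm, as the interface text tells. Its arguments: {"type":"object","properties":{"steps":{"type":"array"},"squeeze":{"type":"number"}},"required":["steps"]}

```bash
ls; mkdir -p pics; python3 - <<'E'
from bench import ctrl
import cv2,numpy as np
for c in("top","side"):
    d=ctrl.camera(c); cv2.imwrite(f"pics/{c}0.png",d["color"][:,:,::-1])
    print(c,d["intrinsics"],d["k1"],np.round(d["T"],3))
    for n in "gear drum collar roller bush round_stand square_stand".split():
        print(n,[(np.round(r["centre"],4),round(r["confidence"],2)) for r in ctrl.pinpoint(c,n)][:3])
s=ctrl.get_state();print(s)
E
```

```text
pics
top [[454.35686385   0.         320.47521857]
 [  0.         454.35686385 241.11342893]
 [  0.           0.           1.        ]] 0.006901518814022267 [[-0.003 -0.996  0.089  0.459]
 [-1.     0.004  0.006  0.001]
 [-0.006 -0.089 -0.996  0.836]
 [ 0.     0.     0.     1.   ]]
gear [(array([0.4391, 0.0725, 0.0015]), 0.72)]
drum [(array([ 0.658 , -0.0154, -0.0054]), 0.95)]
collar []
roller [(array([4.652e-01, 2.836e-01, 2.000e-04]), 0.63)]
bush [(array([ 4.433e-01, -2.780e-01, -4.000e-04]), 0.7)]
round_stand [(array([ 0.6003,  0.2031, -0.0011]), 0.81)]
square_stand [(array([ 6.384e-01, -1.624e-01,  4.000e-04]), 0.57)]
side [[478.55097337   0.         324.94445959]
 [  0.         478.55097337 234.93649166]
 [  0.           0.           1.        ]] -0.05673405555023449 [[ 0.977 -0.131  0.167  0.408]
 [-0.212 -0.537  0.817 -0.756]
 [-0.017 -0.833 -0.552  0.545]
 [ 0.     0.     0.     1.   ]]
gear [(array([ 0.4372,  0.0754, -0.0007]), 0.7)]
drum [(array([ 0.6571, -0.0153, -0.0021]), 0.64)]
collar [(array([ 4.448e-01, -9.390e-02,  4.000e-04]), 0.72), (array([ 0.5983,  0.1989, -0.0011
[... 228 characters left out ...]
-04]), 0.98)]
{'t': 0.8, 'joint_pos': array([-1.32022502e+00,  3.26149458e-01, -1.92593800e-01,  1.05202233e+00,
       -6.85612148e-06,  1.43663040e+00]), 'joint_velocities': array([-0.00178514, -0.00055982,  0.00016882,  0.00142951, -0.00018585,
       -0.00133134]), 'effort': array([-1.10397174e-03, -4.43271554e+01,  2.62746298e+01,  7.33769375e-04,
       -2.82446508e-04, -1.03730699e-06]), 'tcp_pos': array([ 0.20645317, -0.50979604,  0.25631074]), 'eef_rot': array([ 1.55439010e-05,  9.81554146e-01,  1.91184357e-01, -2.52815550e-06]), 'wrist_force': array([ 0.37859851, -0.46379292, -1.16488323]), 'moment': array([-0.00450305, -0.03671852,  0.0408888 ]), 'grip_width': 0.08533752668777951}
```

View pics/top0.png

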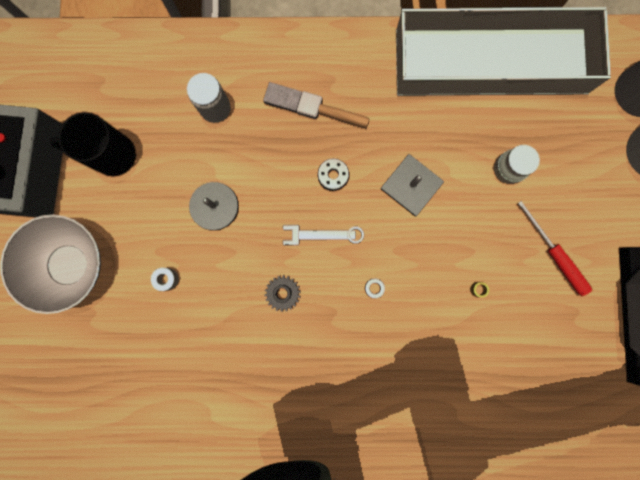

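View pics/side0.png

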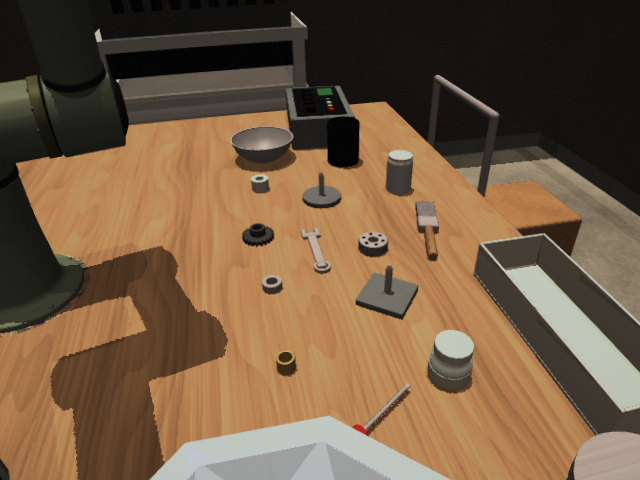

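Top view: round stand (214,206), square stand (413,184), gear (283,293), drum (333,174), collar (375,288), roller (163,279) and bush (480,289). The side view agrees, and nothing crowds the parts. Next I refine the positions by fitting projected models to the silhouettes.

```bash
cat > loc.py <<'E'
from bench import ctrl
import cv2,numpy as np
from scipy.optimize import least_squares
CYL={'gear':[(32.5,0,10),(16,10,26)],'drum':[(29,0,22)],'collar':[(18,0,16)],'roller':[(21,0,30)],'bush':[(14,0,24)],
'round_stand':[(45,0,12),(6,12,60),(2,70,70)],'square_stand':[(42,0,12),(6,12,60),(2,70,70)]}
def proj(d,P):
    T=d["T"]; p=(P-T[:3,3])@T[:3,:3]; s=p[:,:2]/p[:,2:]; s=s*(1+d["k1"]*(s**2).sum(1,keepdims=True))
    K=d["intrinsics"]; return s*[K[0,0],K[1,1]]+K[:2,2]
a=np.linspace(0,2*np.pi,73)
def render(d,n,xy,z0=0,yaw=0,S=8):
    m=np.zeros((480*4,640*4),np.uint8)
    for i,(r,z1,z2) in enumerate(CYL[n]):
        u=np.c_[np.cos(a),np.sin(a)]*r
        if n=='square_stand' and i==0: u=np.array([[1,1],[1,-1],[-1,-1],[-1,1]])@np.array([[np.cos(yaw),np.sin(yaw)],[-np.sin(yaw),np.cos(yaw)]])*r
        if z1==z2: continue
        P=np.vstack([np.c_[u/1000+xy,np.full(len(u),z/1000+z0)] for z in (z1,z2)])
        h=cv2.convexHull(((proj(d,P)+.5)*4).astype(np.float32))
        cv2.fillConvexPoly(m,np.round(h).astype(np.int32),1)
    # bore seen through from above
    if 'stand' not in n:
        tops=[]
        zt=max(c[2] for c in CYL[n])/1000
        I=[]
        for z in (0,zt):
            b=np.zeros_like(m);P=np.c_[np.c_[np.cos(a),np.sin(a)]*.010+xy,np.full(73,z+z0)]
            cv2.fillPoly(b,[np.round((proj(d,P)+.5)*4).astype(np.int32)],1);I.append(b)
        m[(I[0]&I[1])>0]=0
    return m
def cen(m): M=cv2.moments(m,True); return np.array([M['m10'],M['m01']])/M['m00'],M['m00']
def fit(d,cam,n,z0=0,guess=None,yaw=0):
    r=ctrl.silhouettes(cam,n)
    if not r: return None
    mk=r[0]["pixels"].astype(np.uint8); c,A=cen(mk)
    filled=cv2.resize(mk,None,fx=4,fy=4,interpolation=cv2.INTER_NEAREST)
    xy=np.array(guess,float)
    for _ in range(6):
        f=lambda q:cen(render(d,n,q,z0,yaw))[0]/4-.5
        b=f(xy);J=np.c_[(f(xy+[.01,0])-b)/.01,(f(xy+[0,.01])-b)/.01]
        xy=xy+np.linalg.solve(J,c-b)
    R=render(d,n,xy,z0,yaw); iou=(R&filled).sum()/(R|filled).sum()
    return np.round(xy,4),round(float(r[0]["confidence"]),2),round(float(iou),2)
E
python3 - <<'E'
from loc import *
G=dict(gear=(.438,.074),drum=(.657,-.015),collar=(.445,-.094),roller=(.466,.284),bush=(.443,-.279),round_stand=(.599,.202),square_stand=(.637,-.164))
for cam in("top","side"):
    d=ctrl.camera(cam)
    for n,g in G.items():
        y=[0]
        if n=='square_stand': y=[.6,.7,.8,.9,1.0]
        for w in y: print(cam,n,w,fit(d,cam,n,0,g,w))
E
```

```text
top gear 0 (array([0.4639, 0.2911]), 0.71, 0.45)
top drum 0 (array([ 0.4438, -0.2782]), 0.63, 0.19)
top collar 0 (array([ 0.4464, -0.0915]), 0.49, 0.88)
top roller 0 (array([0.4637, 0.2864]), 0.88, 0.91)
top bush 0 (array([ 0.4445, -0.2793]), 0.65, 0.83)
top round_stand 0 (array([0.5977, 0.2033]), 0.85, 0.96)
top square_stand 0.6 (array([ 0.6356, -0.1636]), 0.93, 0.81)
top square_stand 0.7 (array([ 0.6357, -0.1637]), 0.93, 0.86)
top square_stand 0.8 (array([ 0.6358, -0.1636]), 0.93, 0.92)
top square_stand 0.9 (array([ 0.636 , -0.1635]), 0.93, 0.96)
top square_stand 1.0 (array([ 0.636 , -0.1635]), 0.93, 0.9)
side gear 0 (array([0.4378, 0.0754]), 0.73, 0.87)
side drum 0 (array([ 0.6541, -0.0165]), 0.8, 0.91)
side collar 0 (array([ 0.446 , -0.0926]), 0.8, 0.77)
side roller 0 (array([0.465 , 0.2832]), 0.58, 0.91)
side bush 0 (array([ 0.4445, -0.2804]), 0.85, 0.95)
side round_stand 0 (array([0.5964, 0.2026]), 0.59, 0.92)
side square_stand 0.6 (array([ 0.6362, -0.1631]), 0.71, 0.82)
side square_stand 0.7 (array([ 0.6363, -0.1631]), 0.71, 0.87)
side square_stand 0.8 (array([ 0.6364, -0.1633]), 0.71, 0.91)
side square_stand 0.9 (array([ 0.6363, -0.1633]), 0.71, 0.93)
side square_stand 1.0 (array([ 0.6363, -0.1633]), 0.71, 0.88)
```

Call:
drive_tool --steps '[[54, [232, 584, -156], [0, 0, 1.186]], [54, [232, 584, -156], [0, 0, 1.186]], [54, [232, 584, -156], [0, 0, 1.186]], [54, [232, 584, -156], [0, 0, 1.186]], [54, [232, 584, -156], [0, 0, 1.186]], [54, [232, 584, -156], [0, 0, 1.186]], [54, [232, 584, -156], [0, 0, 1.186]], [54, [232, 584, -156], [0, 0, 1.186]], [54, [232, 584, -156], [0, 0, 1.186]], [54, [232, 584, -156], [0, 0, 1.186]], [54, [232, 584, -156], [0, 0, 1.186]], [54, [232, 584, -156], [0, 0, 1.186]], [54, [232, 584, -156], [0, 0, 1.186]], [54, [232, 584, -156], [0, 0, 1.186]], [54, [232, 584, -156], [0, 0, 1.186]], [54, [232, 584, -156], [0, 0, 1.186]], [54, [232, 584, -156], [0, 0, 1.186]], [54, [232, 584, -156], [0, 0, 1.186]], [54, [232, 584, -156], [0, 0, 1.186]], [54, [232, 584, -156], [0, 0, 1.186]]]' --squeeze 40

```text
t: 3.67
tcp_pos: [0.4382, 0.0734, 0.1005]
eef_rot: [0.0, 0.708, 0.707, -0.0]
wrist_force: [-0.2, 0.2, 0.9]
grip_width: 0.0539
```

Call:
drive_tool --steps '[[54, [0, 1, -30], [0, 0, 0]], [54, [0, 1, -50], [0, 0, 0]], [54, [0, 1, -56], [0, 0, 0]], [54, [0, 1, -60], [0, 0, 0]], [54, [0, 1, -60], [0, 0, 0]]]'

```text
t: 4.08
tcp_pos: [0.4382, 0.0745, 0.0402]
eef_rot: [-0.0, 0.708, 0.707, -0.0]
wrist_force: [-0.9, 0.6, -0.0]
grip_width: 0.0539
```

```bash
python3 - <<'E'
from loc import *
out=[]
d=ctrl.camera("side"); p=proj(d,np.array([[.4385,.0745,.02]]))[0].astype(int);print(p)
c=d["color"][max(p[1]-60,0):p[1]+40,p[0]-60:p[0]+60,::-1]
cv2.imwrite("pics/g1.png",cv2.resize(c,None,fx=5,fy=5,interpolation=cv2.INTER_CUBIC))
print(ctrl.get_state()["wrist_force"])
E
```

```text
[257 228]
[ 0.12015978 -0.32581243 -0.73753147]
```

View pics/g1.png

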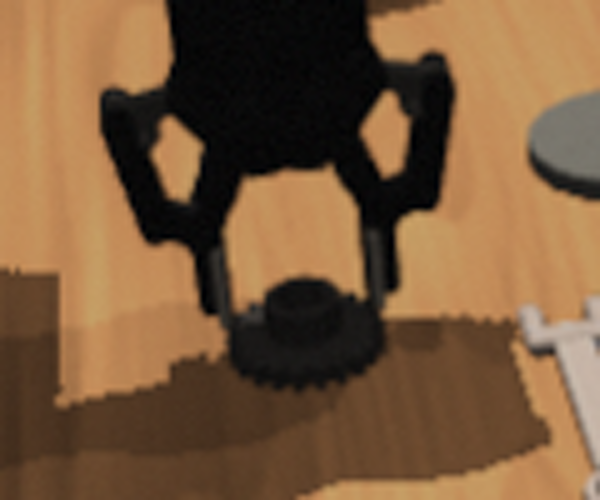

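The fingers straddle the hub symmetrically (hub at 303,300 between pads at 225 and 375). I lower it a little and close.

Call:
drive_tool --steps '[[54, [0, 0, -2], [0, 0, 0]], [20, [0, 0, -2], [0, 0, 0]], [20, [0, 0, -2], [0, 0, 0]], [20, [0, 0, -2], [0, 0, 0]], [20, [0, 0, -2], [0, 0, 0]], [20, [0, 0, -2], [0, 0, 0]], [20, [0, 0, -2], [0, 0, 0]], [20, [0, 0, 3], [0, 0, 0]], [20, [0, 0, 20], [0, 0, 0]], [20, [0, 0, 55], [0, 0, 0]], [20, [0, 0, 80], [0, 0, 0]], [20, [0, 0, 80], [0, 0, 0]]]' --squeeze 50

```text
t: 5.13
tcp_pos: [0.4415, 0.0754, 0.1247]
eef_rot: [0.003, 0.707, 0.707, 0.003]
wrist_force: [1.4, -0.4, -2.6]
grip_width: 0.0294
```

Call:
drive_tool --steps '[[20, [0, 0, 20], [0, 0, 0]], [20, [35, 28, 20], [0, 0, 0]], [20, [70, 56, 20], [0, 0, 0]], [20, [100, 81, 20], [0, 0, 0]], [20, [130, 105, 20], [0, 0, 0]], [20, [150, 121, 20], [0, 0, 0]], [20, [159, 128, 20], [0, 0, 0]], [20, [159, 128, 20], [0, 0, 0]], [20, [159, 128, 20], [0, 0, 0]]]'

```text
t: 5.88
tcp_pos: [0.5966, 0.2033, 0.1388]
eef_rot: [-0.001, 0.707, 0.707, -0.001]
wrist_force: [-0.8, 0.2, -3.2]
grip_width: 0.0293
```

```bash
cat > look.py <<'E'
from loc import *
def look(name,xyz,w=50,h=75,cams=("side","top")):
    o=[]
    for cam in cams:
        d=ctrl.camera(cam); p=proj(d,np.array([xyz]))[0].astype(int)
        y0=max(p[1]-h,0);x0=max(p[0]-w,0)
        c=d["color"][y0:y0+2*h,x0:x0+2*w,::-1]
        o.append(cv2.resize(c,(400,int(400*h/w)),interpolation=cv2.INTER_CUBIC))
    cv2.imwrite(f"pics/{name}.png",np.hstack(o))
    s=ctrl.get_state();print(s["t"],s["tcp_pos"],s["wrist_force"],s["grip_width"])
E
python3 - <<'E'
from look import *
look("g2",(.597,.203,.08))
E
```

```text
5.9833 [0.59592283 0.20253893 0.13931908] [-0.67234386 -0.58859379 -2.75405495] 0.02902426131029967
```

View pics/g2.png

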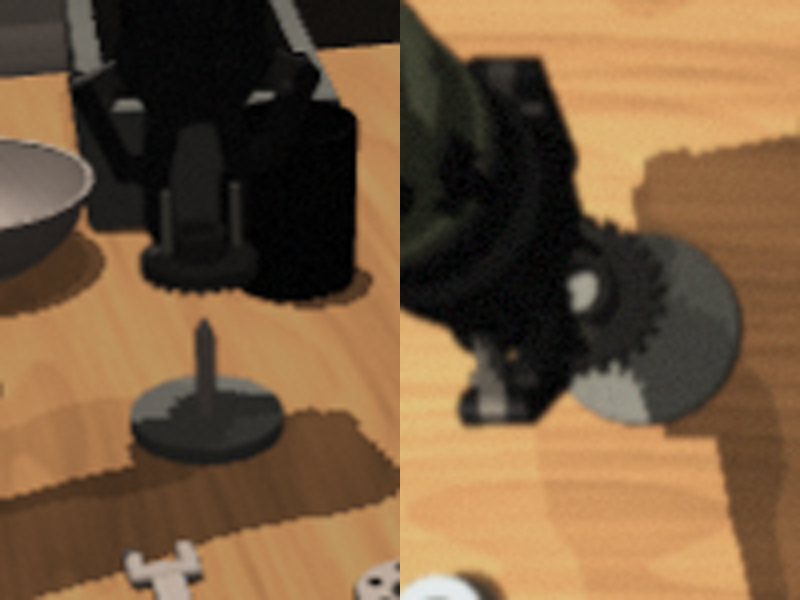

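```bash
cat >> look.py <<'E'
def cmp(n,xy,z0,cams=("side","top"),dmax=8):
    """colour-free check: fit the visible mask outline (outer bounds) to the model"""
    for cam in cams:
        d=ctrl.camera(cam)
        for r in ctrl.silhouettes(cam,n)[:2]:
            m=r["pixels"].astype(np.uint8); ys,xs=np.where(m)
            R=cv2.resize(render(d,n,np.array(xy),z0),(640,480),interpolation=cv2.INTER_AREA) if 0 else render(d,n,np.array(xy),z0)[2::4,2::4]
            yr,xr=np.where(R)
            print(cam,n,round(r["confidence"],2),"mask",xs.min(),xs.max(),ys.min(),ys.max(),m.sum(),"model",xr.min(),xr.max(),yr.min(),yr.max(),R.sum())
E
python3 - <<'E'
from look import *
s=ctrl.get_state()["tcp_pos"]
cmp("gear",s[:2],s[2]-.038)
for xy in((.597,.203),): cmp("round_stand",xy,0)
E
```

```text
side gear 0.97 mask 303 333 147 165 429 model 305 334 145 164 466
side gear 0.3 mask 302 341 172 208 836 model 305 334 145 164 466
top gear 0.93 mask 195 217 180 217 556 model 179 219 177 217 1271
side round_stand 0.96 mask 302 340 172 207 777 model 302 340 174 208 822
top round_stand 0.7 mask 195 238 183 230 1173 model 189 238 182 231 1952
```

Gear is held level over the stand. The masks put it about 2 mm low in x and 2 mm high in y of the post, so I correct that while lowering.

Call:
drive_tool --steps '[[20, [2, -2, -15], [0, 0, 0]], [20, [2, -2, -30], [0, 0, 0]], [20, [2, -2, -40], [0, 0, 0]], [20, [2, -2, -48], [0, 0, 0]], [20, [2, -2, -48], [0, 0, 0]]]'

```text
t: 6.8
tcp_pos: [0.5981, 0.2009, 0.0904]
eef_rot: [-0.001, 0.707, 0.707, -0.001]
wrist_force: [-0.2, -0.3, -2.4]
grip_width: 0.0295
```

```bash
python3 - <<'E'
from look import *
s=ctrl.get_state();print(s["tcp_pos"],s["wrist_force"],s["moment"]);s=s["tcp_pos"]
cmp("gear",(.597,.203),s[2]-.038)
E
```

```text
[0.59812346 0.20091813 0.09035834] [-0.24465269 -0.28213383 -2.44947077] [ 0.05274648  0.0268858  -0.02173576]
side gear 0.56 mask 306 334 167 185 386 model 306 334 165 184 454
top gear 0.76 mask 205 226 184 220 536 model 187 225 183 220 1110
```

Call:
drive_tool --steps '[[20, [0, 0, -20], [0, 0, 0]], [20, [0, 0, -32], [0, 0, 0]], [20, [0, 0, -36], [0, 0, 0]], [20, [0, 0, -38], [0, 0, 0]], [20, [0, 0, -38], [0, 0, 0]]]'

```text
t: 7.42
tcp_pos: [0.5993, 0.2012, 0.054]
eef_rot: [-0.0, 0.707, 0.707, -0.0]
wrist_force: [-0.2, -0.3, -2.7]
grip_width: 0.0298
```

Call:
drive_tool --steps '[[20, [0, 0, -1], [0, 0, 0]], [20, [0, 0, -2], [0, 0, 0]], [20, [0, 0, -3], [0, 0, 0]], [20, [0, 0, -3.5], [0, 0, 0]], [20, [0, 0, -3.5], [0, 0, 0]]]'

```text
t: 7.83
tcp_pos: [0.5999, 0.2013, 0.0514]
eef_rot: [0.0, 0.707, 0.707, 0.0]
wrist_force: [-0.5, -0.1, 0.6]
grip_width: 0.0295
```

Call:
drive_tool --steps '[[45, [-1, 0, -3], [0, 0, 0]], [45, [-1, 0, -3], [0, 0, 0]], [50, [0, 0, -2], [0, 0, 0]], [50, [0, 0, -2], [0, 0, 0]], [50, [0, 0, 20], [0, 0, 0]], [60, [0, 0, 55], [0, 0, 0]], [80, [0, 0, 85], [0, 0, 0]], [80, [10, -40, 85], [0, 0, 0]], [80, [20, -80, 80], [0, 0, 0]], [80, [30, -120, 70], [0, 0, 0]], [80, [40, -160, 60], [0, 0, 0]], [80, [50, -200, 50], [0, 0, 0]], [80, [55, -217, 40], [0, 0, 0]], [80, [55, -217, 20], [0, 0, 0]], [80, [55, -217, 10], [0, 0, 0]], [80, [55, -217, 10], [0, 0, 0]]]'

```text
t: 9.17
tcp_pos: [0.6522, -0.0157, 0.058]
eef_rot: [-0.002, 0.707, 0.707, -0.001]
wrist_force: [-0.7, 1.3, -0.9]
grip_width: 0.08
```

```bash
python3 - <<'E'
from look import *
d=ctrl.camera("top");print(ctrl.get_state()["wrist_force"])
for cam in("top","side"):
    d=ctrl.camera(cam);print(cam,"gear",fit(d,cam,"gear",.012,(.597,.203)),"drum",fit(d,cam,"drum",0,(.6545,-.016)),[np.round(r["centre"],4) for r in ctrl.pinpoint(cam,"gear")])
look("d1",(.63,.08,.03),90,75)
E
```

```text
[ 0.32698157 -0.13094865 -0.19614818]
top gear (array([0.6004, 0.2071]), 0.88, 0.61) drum None [array([0.6039, 0.2009, 0.0151])]
side gear (array([0.5984, 0.2022]), 0.87, 0.85) drum (array([ 0.6549, -0.0145]), 0.74, 0.89) [array([0.5958, 0.2046, 0.013 ])]
9.7167 [ 0.65468757 -0.0155632   0.06124703] [-0.05814622  0.41211058 -0.0743946 ] 0.08005191140048863
```

View pics/d1.png

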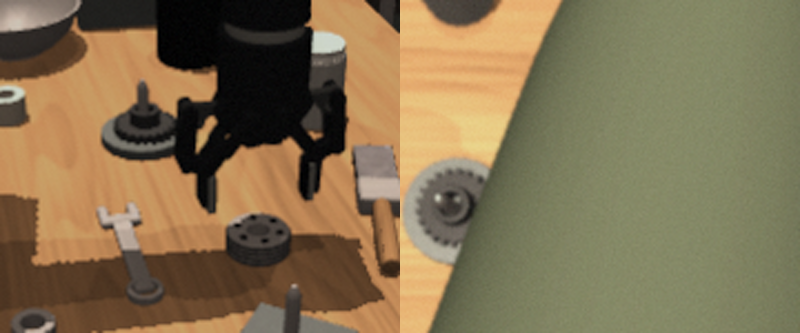

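The gear sits flat on the round stand, and the gripper is centred over the drum (258,235). Now I grip the drum.

Call:
drive_tool --steps '[[80, [0, 0, -20], [0, 0, 0]], [80, [0, 0, -30], [0, 0, 0]], [80, [0, 0, -35], [0, 0, 0]], [80, [0, 0, -35], [0, 0, 0]], [40, [0, 0, -35], [0, 0, 0]], [40, [0, 0, -35], [0, 0, 0]], [40, [0, 0, -35], [0, 0, 0]], [40, [0, 0, -35], [0, 0, 0]], [40, [0, 0, -35], [0, 0, 0]], [40, [0, 0, -35], [0, 0, 0]], [40, [0, 0, -35], [0, 0, 0]]]' --squeeze 60

```text
t: 10.63
tcp_pos: [0.6553, -0.0159, 0.0271]
eef_rot: [0.001, 0.707, 0.707, 0.001]
wrist_force: [-1.3, -0.2, 6.0]
grip_width: 0.0544
```

Call:
drive_tool --steps '[[40, [0, 0, 5], [0, 0, 0]], [40, [0, 0, 35], [0, 0, 0]], [40, [0, 0, 70], [0, 0, 0]], [40, [0, 10, 100], [0, 0, 0]], [40, [-10, 40, 115], [0, 0, 0]], [40, [-20, 80, 115], [0, 0, 0]], [40, [-30, 120, 115], [0, 0, 0]], [40, [-40, 160, 115], [0, 0, 0]], [40, [-50, 195, 115], [0, 0, 0]], [40, [-55, 212, 115], [0, 0, 0]], [40, [-57, 219, 115], [0, 0, 0]], [40, [-57, 219, 115], [0, 0, 0]], [40, [-57, 219, 115], [0, 0, 0]], [40, [-57, 219, 115], [0, 0, 0]]]'

```text
t: 11.8
tcp_pos: [0.5979, 0.2018, 0.1406]
eef_rot: [0.0, 0.708, 0.707, -0.0]
wrist_force: [-0.4, 0.2, -2.5]
grip_width: 0.0542
```

```bash
python3 - <<'E'
from look import *
s=ctrl.get_state();print(s["tcp_pos"],s["wrist_force"],s["moment"]);s=s["tcp_pos"]
cmp("drum",(.597,.203),s[2]-.027)
look("d2",(.597,.203,.08))
E
```

```text
[0.59788262 0.20182693 0.14062862] [-0.44940025  0.23591525 -2.46167252] [ 0.00812139 -0.03453276 -0.00513506]
side drum 0.84 mask 308 332 141 159 420 model 307 333 139 158 474
top drum 0.97 mask 196 216 178 211 481 model 176 215 175 213 1144
top drum 0.61 mask 151 178 268 290 521 model 176 215 175 213 1144
12.1 [0.59777496 0.20233721 0.14075735] [-1.13127317 -0.44870946 -2.25043988] 0.05438078085515449
```

View pics/d2.png

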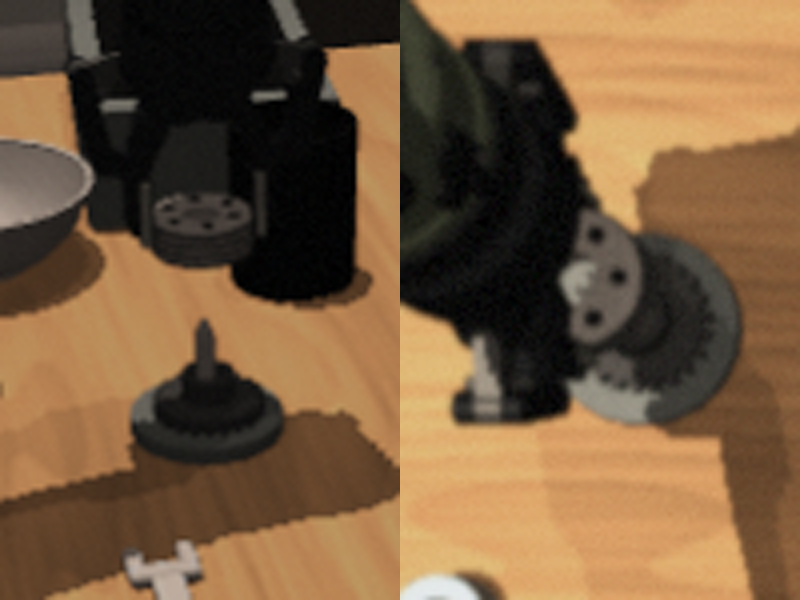

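Drum is level and centred over the post within about a pixel. I lower it.

Call:
drive_tool --steps '[[40, [0, -1, -25], [0, 0, 0]], [40, [0, -1, -45], [0, 0, 0]], [40, [0, -1, -55], [0, 0, 0]], [40, [0, -1, -62], [0, 0, 0]], [40, [0, -1, -68], [0, 0, 0]], [40, [0, -1, -71], [0, 0, 0]], [40, [0, -1, -71], [0, 0, 0]]]'

```text
t: 12.68
tcp_pos: [0.5975, 0.2022, 0.0697]
eef_rot: [-0.0, 0.707, 0.707, -0.0]
wrist_force: [0.3, -0.6, -2.6]
grip_width: 0.0545
```

Call:
drive_tool --steps '[[40, [0, 0, -2], [0, 0, 0]], [40, [0, 0, -4], [0, 0, 0]], [40, [0, 0, -5], [0, 0, 0]], [40, [0, 0, -5], [0, 0, 0]]]'

```text
t: 13.02
tcp_pos: [0.5978, 0.2023, 0.0651]
eef_rot: [0.0, 0.707, 0.707, 0.0]
wrist_force: [-0.5, -0.1, -2.6]
grip_width: 0.0542
```

Call:
drive_tool --steps '[[40, [0, 0, -1], [0, 0, 0]], [40, [0, 0, -2], [0, 0, 0]], [40, [0, 0, -2], [0, 0, 0]]]'

```text
t: 13.27
tcp_pos: [0.5978, 0.2023, 0.065]
eef_rot: [0.0, 0.707, 0.707, 0.001]
wrist_force: [-4.1, -1.0, 11.4]
grip_width: 0.0543
```

Call:
drive_tool --steps '[[70, [0, 0, 1.5], [0, 0, 0]], [76, [0, 0, 2], [0, 0, 0]], [80, [0, 0, 3], [0, 0, 0]], [80, [0, 0, 25], [0, 0, 0]], [80, [0, 0, 60], [0, 0, 0]], [70, [-6, -12, 75], [0, 0, 0]], [60, [-20, -39, 75], [0, 0, 0]], [60, [-38, -74, 75], [0, 0, 0]], [60, [-57, -111, 70], [0, 0, 0]], [60, [-76, -148, 60], [0, 0, 0]], [60, [-95, -185, 50], [0, 0, 0]], [60, [-114, -222, 40], [0, 0, 0]], [60, [-133, -259, 30], [0, 0, 0]], [60, [-148, -288, 20], [0, 0, 0]], [60, [-151, -294, 8], [0, 0, 0]], [60, [-151, -294, 8], [0, 0, 0]], [60, [-151, -294, 8], [0, 0, 0]]]'

```text
t: 14.68
tcp_pos: [0.4462, -0.092, 0.0706]
eef_rot: [-0.001, 0.708, 0.707, 0.0]
wrist_force: [0.6, 0.4, -0.3]
grip_width: 0.0599
```

```bash
python3 - <<'E'
from look import *
d=ctrl.camera("side")
print(fit(d,"side","collar",0,(.446,-.092)))
print(fit(d,"side","drum",.038,(.597,.203)))
d=ctrl.camera("top")
print(fit(d,"top","drum",.038,(.597,.203)))
look("c1",(.52,.05,.03),90,75)
E
```

```text
(array([ 0.4464, -0.0924]), 0.79, 0.87)
(array([0.595 , 0.2024]), 0.66, 0.88)
(array([0.597 , 0.2009]), 0.69, 0.92)
15.0333 [ 0.44717446 -0.09108188  0.0711948 ] [0.39964128 0.2434711  0.546903  ] 0.06025129379037427
```

View pics/c1.png

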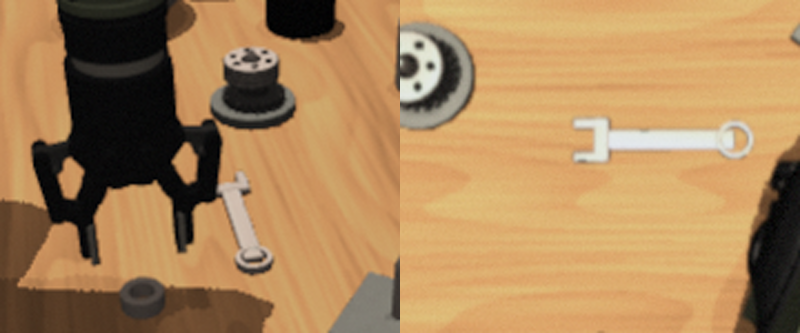

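The drum is seated on the gear hub and the collar (143,297) lies between the fingers. I grip the collar.

Call:
drive_tool --steps '[[60, [0, 0, -20], [0, 0, 0]], [60, [0, 0, -34], [0, 0, 0]], [60, [0, 0, -39.5], [0, 0, 0]], [60, [0, 0, -39.5], [0, 0, 0]], [20, [0, 0, -39.5], [0, 0, 0]], [20, [0, 0, -39.5], [0, 0, 0]], [20, [0, 0, -39.5], [0, 0, 0]], [20, [0, 0, -39.5], [0, 0, 0]], [20, [0, 0, -39.5], [0, 0, 0]], [20, [0, 0, -39.5], [0, 0, 0]], [20, [0, 0, -39.5], [0, 0, 0]]]' --squeeze 50

```text
t: 15.95
tcp_pos: [0.4471, -0.0919, 0.0324]
eef_rot: [0.001, 0.707, 0.707, 0.0]
wrist_force: [-0.8, 1.1, 6.1]
grip_width: 0.0329
```

Call:
drive_tool --steps '[[20, [0, 0, 5], [0, 0, 0]], [20, [0, 0, 35], [0, 0, 0]], [20, [5, 10, 70], [0, 0, 0]], [20, [19, 37, 95], [0, 0, 0]], [20, [38, 74, 105], [0, 0, 0]], [20, [56, 110, 105], [0, 0, 0]], [20, [74, 145, 105], [0, 0, 0]], [20, [92, 180, 105], [0, 0, 0]], [20, [110, 215, 105], [0, 0, 0]], [20, [128, 250, 105], [0, 0, 0]], [20, [143, 279, 105], [0, 0, 0]], [20, [150, 292, 105], [0, 0, 0]], [20, [151, 294, 105], [0, 0, 0]], [20, [151, 294, 105], [0, 0, 0]], [20, [151, 294, 105], [0, 0, 0]]]'

```text
t: 17.2
tcp_pos: [0.5967, 0.2015, 0.1362]
eef_rot: [-0.0, 0.707, 0.707, -0.001]
wrist_force: [-0.5, 0.1, -0.8]
grip_width: 0.0329
```

```bash
python3 - <<'E'
from look import *
s=ctrl.get_state();print(s["tcp_pos"],s["wrist_force"],s["moment"]);s=s["tcp_pos"]
cmp("collar",(.597,.203),s[2]-.032)
look("c2",(.597,.203,.08))
E
```

```text
[0.59670702 0.20146265 0.13616717] [-0.53241936  0.0806824  -0.83933496] [-0.00243802  0.01873764 -0.03102269]
side collar 0.6 mask 312 326 149 161 151 model 312 328 147 160 203
top collar 0.52 mask 196 211 186 206 192 model 186 210 184 207 381
17.5 [0.59734543 0.20129533 0.13653045] [ 0.52429006  0.00529753 -1.38136014] 0.032918931899084354
```

View pics/c2.png

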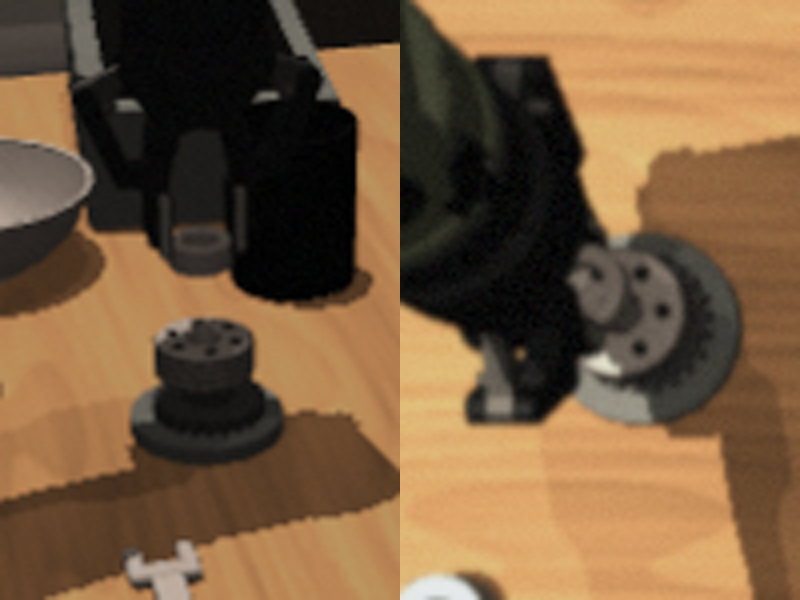

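Collar held level, centred on the post axis. I lower it onto the drum.

Call:
drive_tool --steps '[[20, [1, 0, -20], [0, 0, 0]], [20, [1, 0, -32], [0, 0, 0]], [20, [1, 0, -38], [0, 0, 0]], [20, [1, 0, -41], [0, 0, 0]], [20, [1, 0, -43], [0, 0, 0]], [20, [1, 0, -44], [0, 0, 0]], [20, [1, 0, -44], [0, 0, 0]]]'

```text
t: 18.08
tcp_pos: [0.5986, 0.2023, 0.0927]
eef_rot: [0.0, 0.707, 0.707, 0.0]
wrist_force: [0.2, -0.3, -0.6]
grip_width: 0.0329
```

Call:
drive_tool --steps '[[20, [0, 0, -1], [0, 0, 0]], [20, [0, 0, -2], [0, 0, 0]], [20, [0, 0, -3], [0, 0, 0]], [20, [0, 0, -3], [0, 0, 0]]]'

```text
t: 18.42
tcp_pos: [0.5991, 0.2024, 0.0923]
eef_rot: [0.001, 0.707, 0.707, 0.001]
wrist_force: [-5.9, -1.1, 15.5]
grip_width: 0.0328
```

Call:
drive_tool --steps '[[45, [0, 0, 2], [0, 0, 0]], [50, [0, 0, 3], [0, 0, 0]], [56, [0, 0, 4], [0, 0, 0]], [60, [0, 0, 25], [0, 0, 0]], [65, [0, 0, 55], [0, 0, 0]], [65, [-10, 6, 60], [0, 0, 0]], [65, [-40, 25, 60], [0, 0, 0]], [65, [-75, 46, 50], [0, 0, 0]], [65, [-108, 67, 35], [0, 0, 0]], [65, [-133, 82, 15], [0, 0, 0]], [65, [-134, 83, -5], [0, 0, 0]], [65, [-134, 83, -5], [0, 0, 0]], [65, [-134, 83, -5], [0, 0, 0]], [65, [-134, 83, -5], [0, 0, 0]]]'

```text
t: 19.58
tcp_pos: [0.4659, 0.2853, 0.0851]
eef_rot: [0.0, 0.707, 0.707, 0.001]
wrist_force: [0.7, 0.1, 1.3]
grip_width: 0.0647
```

```bash
python3 - <<'E'
from look import *
d=ctrl.camera("side")
print(fit(d,"side","roller",0,(.464,.285)))
print(fit(d,"side","collar",.060,(.597,.203)))
d=ctrl.camera("top")
print(fit(d,"top","collar",.060,(.597,.203)))
look("r1",(.53,.24,.04),70,60)
E
```

```text
(array([0.4641, 0.2838]), 0.61, 0.84)
None
(array([0.4642, 0.2681]), 0.75, 0.64)
19.9333 [0.46517701 0.28501136 0.08476261] [-0.21050602 -0.28782389  0.69394207] 0.06513154990459102
```

View pics/r1.png

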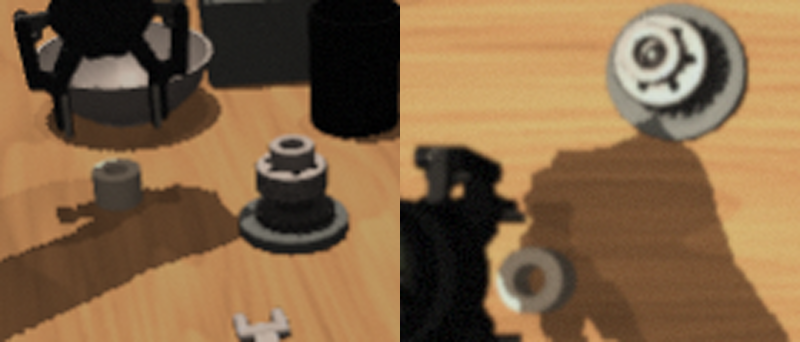

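The round stand's stack is complete (collar at 292,147 on the drum). Now the roller.

Call:
drive_tool --steps '[[65, [0, 0, -25], [0, 0, 0]], [65, [0, 0, -42], [0, 0, 0]], [65, [0, 0, -49], [0, 0, 0]], [65, [0, 0, -49], [0, 0, 0]], [25, [0, 0, -49], [0, 0, 0]], [25, [0, 0, -49], [0, 0, 0]], [25, [0, 0, -49], [0, 0, 0]], [25, [0, 0, -49], [0, 0, 0]], [25, [0, 0, -49], [0, 0, 0]], [25, [0, 0, -49], [0, 0, 0]], [25, [0, 0, -49], [0, 0, 0]]]' --squeeze 40

```text
t: 20.85
tcp_pos: [0.4652, 0.2855, 0.0364]
eef_rot: [0.0, 0.707, 0.707, 0.001]
wrist_force: [-1.6, 0.2, 6.5]
grip_width: 0.0407
```

Call:
drive_tool --steps '[[25, [0, 0, 5], [0, 0, 0]], [25, [0, 0, 40], [0, 0, 0]], [25, [0, 0, 80], [0, 0, 0]], [25, [3, -8, 105], [0, 0, 0]], [25, [16, -43, 105], [0, 0, 0]], [25, [29, -76, 105], [0, 0, 0]], [25, [43, -112, 105], [0, 0, 0]], [25, [57, -149, 105], [0, 0, 0]], [25, [71, -185, 105], [0, 0, 0]], [25, [85, -221, 105], [0, 0, 0]], [25, [99, -258, 105], [0, 0, 0]], [25, [113, -294, 105], [0, 0, 0]], [25, [127, -331, 105], [0, 0, 0]], [25, [141, -367, 105], [0, 0, 0]], [25, [155, -404, 105], [0, 0, 0]], [25, [166, -432, 105], [0, 0, 0]], [25, [172, -448, 105], [0, 0, 0]], [25, [172, -448, 105], [0, 0, 0]], [25, [172, -448, 105], [0, 0, 0]], [25, [172, -448, 105], [0, 0, 0]]]'

```text
t: 22.52
tcp_pos: [0.6359, -0.162, 0.1401]
eef_rot: [-0.001, 0.707, 0.707, -0.0]
wrist_force: [0.0, -0.1, -0.1]
grip_width: 0.0411
```

```bash
python3 - <<'E'
from look import *
s=ctrl.get_state();print(s["tcp_pos"],s["wrist_force"],s["moment"]);s=s["tcp_pos"]
cmp("roller",(.636,-.1634),s[2]-.0364)
look("r2",(.636,-.163,.07))
E
```

```text
[ 0.63588901 -0.16202599  0.1401336 ] [ 0.01079266 -0.08189009 -0.14658413] [-0.02214938 -0.01586651 -0.00182869]
side roller 0.85 mask 377 403 225 253 632 model 377 404 225 255 742
side roller 0.2 mask 308 332 173 190 304 model 377 404 225 255 742
22.8167 [ 0.63639722 -0.16181551  0.14051021] [ 0.33089343 -0.55208245  0.64986282] 0.040868289665653056
```

View pics/r2.png

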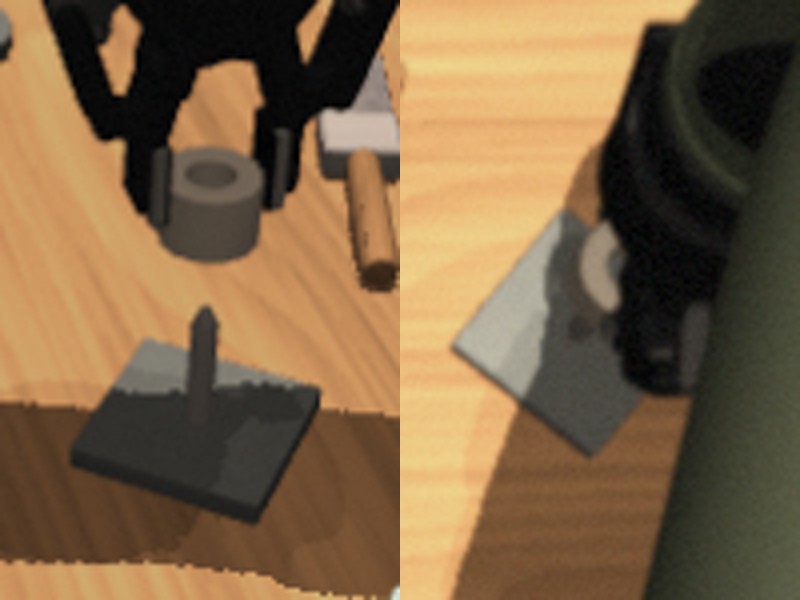

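Roller matches the model placed on the post axis to within a pixel. I lower it.

Call:
drive_tool --steps '[[25, [0, -1, -25], [0, 0, 0]], [25, [0, -1, -42], [0, 0, 0]], [25, [0, -1, -55], [0, 0, 0]], [25, [0, -1, -70], [0, 0, 0]], [25, [0, -1, -82], [0, 0, 0]], [25, [0, -1, -88], [0, 0, 0]], [25, [0, -1, -90], [0, 0, 0]], [25, [0, -1, -90], [0, 0, 0]]]'

```text
t: 23.48
tcp_pos: [0.6363, -0.1636, 0.05]
eef_rot: [-0.0, 0.707, 0.707, -0.0]
wrist_force: [-0.2, -0.2, -0.6]
grip_width: 0.0409
```

Call:
drive_tool --steps '[[25, [0, 0, -1], [0, 0, 0]], [25, [0, 0, -2], [0, 0, 0]], [25, [0, 0, -3], [0, 0, 0]], [25, [0, 0, -3], [0, 0, 0]]]'

```text
t: 23.82
tcp_pos: [0.6372, -0.1641, 0.0485]
eef_rot: [0.001, 0.707, 0.707, 0.0]
wrist_force: [-1.2, 1.1, 2.9]
grip_width: 0.0408
```

Call:
drive_tool --steps '[[54, [0, 0, 1.5], [0, 0, 0]], [58, [0, 0, 2], [0, 0, 0]], [62, [0, 0, 3], [0, 0, 0]], [62, [0, 0, 25], [0, 0, 0]], [62, [0, 0, 60], [0, 0, 0]], [55, [0, 0, 90], [0, 0, 0]], [55, [-30, -18, 90], [0, 0, 0]], [55, [-65, -39, 85], [0, 0, 0]], [50, [-98, -59, 75], [0, 0, 0]], [50, [-130, -79, 65], [0, 0, 0]], [50, [-165, -100, 50], [0, 0, 0]], [50, [-191, -116, 33], [0, 0, 0]], [50, [-191, -116, 33], [0, 0, 0]], [50, [-191, -116, 33], [0, 0, 0]], [50, [-191, -116, 33], [0, 0, 0]]]'

```text
t: 25.07
tcp_pos: [0.446, -0.2802, 0.0807]
eef_rot: [0.0, 0.707, 0.707, 0.0]
wrist_force: [0.1, -0.3, -0.5]
grip_width: 0.0498
```

```bash
python3 - <<'E'
from look import *
d=ctrl.camera("side")
print(fit(d,"side","bush",0,(.4445,-.28)))
print(fit(d,"side","roller",.012,(.636,-.1634)))
d=ctrl.camera("top")
print(fit(d,"top","roller",.012,(.636,-.1634)))
look("b1",(.54,-.22,.04),90,75)
E
```

```text
(array([ 0.4442, -0.2807]), 0.63, 0.88)
(array([ 0.6345, -0.1664]), 0.92, 0.78)
(array([ 0.6348, -0.1622]), 0.98, 0.78)
25.4167 [ 0.44625878 -0.27948124  0.08054892] [ 1.11681288  0.200532   -0.2555482 ] 0.049849008361702134
```

View pics/b1.png

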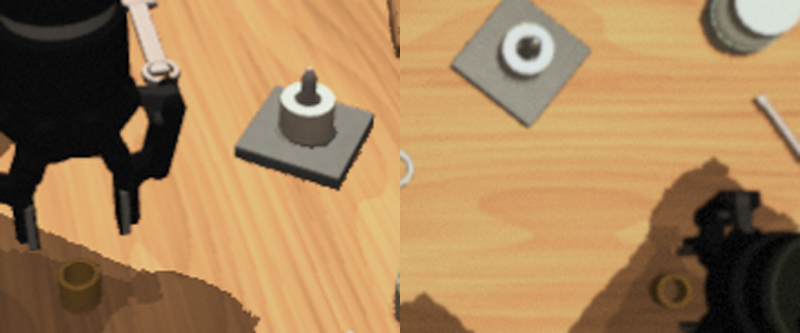

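The roller is seated on the square base and the bush (80,287) lies between the fingers.

Call:
drive_tool --steps '[[50, [0, 0, -25], [0, 0, 0]], [50, [0, 0, -40], [0, 0, 0]], [50, [0, 0, -46], [0, 0, 0]], [50, [0, 0, -46], [0, 0, 0]], [15, [0, 0, -46], [0, 0, 0]], [15, [0, 0, -46], [0, 0, 0]], [15, [0, 0, -46], [0, 0, 0]], [15, [0, 0, -46], [0, 0, 0]], [15, [0, 0, -46], [0, 0, 0]], [15, [0, 0, -46], [0, 0, 0]], [15, [0, 0, -46], [0, 0, 0]]]' --squeeze 35

```text
t: 26.33
tcp_pos: [0.4462, -0.2803, 0.0352]
eef_rot: [0.001, 0.707, 0.707, 0.0]
wrist_force: [0.1, 1.0, 6.4]
grip_width: 0.026
```

Call:
drive_tool --steps '[[15, [0, 0, 5], [0, 0, 0]], [15, [0, 0, 40], [0, 0, 0]], [15, [0, 0, 80], [0, 0, 0]], [15, [10, 6, 105], [0, 0, 0]], [15, [40, 25, 105], [0, 0, 0]], [15, [73, 45, 105], [0, 0, 0]], [15, [106, 65, 105], [0, 0, 0]], [15, [139, 85, 105], [0, 0, 0]], [15, [170, 103, 105], [0, 0, 0]], [15, [186, 113, 105], [0, 0, 0]], [15, [191, 116, 105], [0, 0, 0]], [15, [191, 116, 105], [0, 0, 0]], [15, [191, 116, 105], [0, 0, 0]]]'

```text
t: 27.42
tcp_pos: [0.6354, -0.1639, 0.1388]
eef_rot: [-0.001, 0.707, 0.707, -0.001]
wrist_force: [-0.3, -0.1, -0.6]
grip_width: 0.0259
```

```bash
python3 - <<'E'
from look import *
s=ctrl.get_state();print(s["tcp_pos"],s["wrist_force"],s["moment"]);s=s["tcp_pos"]
cmp("bush",(.636,-.1634),s[2]-.0346)
look("b2",(.636,-.163,.07))
E
```

```text
[ 0.63540007 -0.1638876   0.13877454] [-0.26664297 -0.12576378 -0.5927642 ] [-0.02884799  0.01837524  0.0239368 ]
side bush 0.5 mask 382 399 231 251 294 model 382 400 230 252 369
top bush 0.57 mask 417 423 165 178 52 model 415 435 160 180 265
27.7167 [ 0.63574986 -0.16464044  0.13952436] [-0.3096953  -0.11934408 -1.64247081] 0.025289402543592316
```

View pics/b2.png

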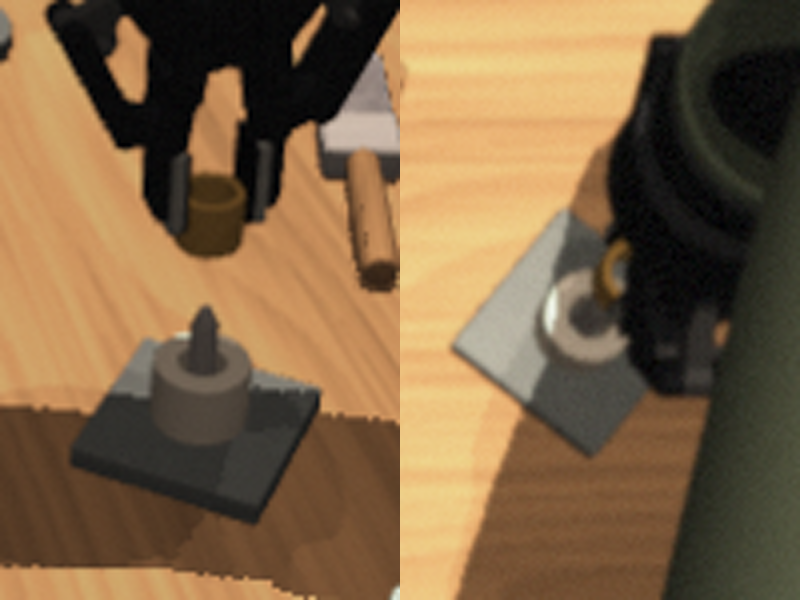

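Bush is aligned with the post, matching the model. I lower it.

Call:
drive_tool --steps '[[15, [0, 1, -20], [0, 0, 0]], [15, [0, 1, -35], [0, 0, 0]], [15, [0, 1, -48], [0, 0, 0]], [15, [0, 1, -56], [0, 0, 0]], [15, [0, 1, -60], [0, 0, 0]], [15, [0, 1, -60], [0, 0, 0]], [15, [0, 1, -61], [0, 0, 0]], [15, [0, 1, -62], [0, 0, 0]], [15, [0, 1, -63], [0, 0, 0]], [15, [0, 1, -63], [0, 0, 0]]]'

```text
t: 28.55
tcp_pos: [0.6371, -0.1631, 0.0773]
eef_rot: [0.001, 0.707, 0.707, 0.0]
wrist_force: [-0.9, -0.3, 2.4]
grip_width: 0.0256
```

Contact at the expected height (77 mm). I release, rise and back off.

Call:
drive_tool --steps '[[40, [0, 0, -0.5], [0, 0, 0]], [48, [0, 0, 0], [0, 0, 0]], [52, [0, 0, 1], [0, 0, 0]], [52, [0, 0, 2], [0, 0, 0]], [52, [0, 0, 25], [0, 0, 0]], [52, [0, 0, 60], [0, 0, 0]], [52, [0, 0, 95], [0, 0, 0]], [52, [-40, -10, 110], [0, 0, 0]], [52, [-80, -20, 120], [0, 0, 0]], [52, [-120, -50, 120], [0, 0, 0]], [52, [-160, -80, 120], [0, 0, 0]], [52, [-180, -120, 120], [0, 0, 0]], [52, [-200, -150, 120], [0, 0, 0]], [52, [-200, -150, 120], [0, 0, 0]], [52, [-200, -150, 120], [0, 0, 0]]]'

```text
t: 29.8
tcp_pos: [0.4345, -0.3159, 0.1967]
eef_rot: [0.001, 0.709, 0.705, -0.001]
wrist_force: [-0.6, 0.3, 0.7]
grip_width: 0.0525
```

```bash
python3 - <<'E'
from look import *
Z=dict(gear=(.012,.597,.203),drum=(.038,.597,.203),collar=(.06,.597,.203),roller=(.012,.636,-.1634),bush=(.042,.636,-.1634))
for cam in("side","top"):
    d=ctrl.camera(cam)
    for n,(z,x,y) in Z.items(): print(cam,n,fit(d,cam,n,z,(x,y)))
    for n in Z: print(n,[(np.round(r["centre"],3),round(r["confidence"],2)) for r in ctrl.pinpoint(cam,n)][:2])
look("f1",(.61,.02,.05),125,90)
E
```

```text
side gear (array([0.5976, 0.1919]), 0.72, 0.59)
side drum (array([0.5916, 0.1897]), 0.85, 0.56)
side collar (array([0.5962, 0.2022]), 0.49, 0.68)
side roller (array([ 0.6335, -0.1706]), 0.66, 0.63)
side bush (array([ 0.6346, -0.1634]), 0.81, 0.78)
gear [(array([0.596, 0.204, 0.012]), 0.82), (array([ 0.598,  0.201, -0.   ]), 0.37)]
drum [(array([0.598, 0.203, 0.036]), 0.69), (array([ 0.642, -0.161,  0.013]), 0.23)]
collar [(array([0.6  , 0.2  , 0.059]), 0.64)]
roller [(array([ 0.644, -0.165,  0.015]), 0.65)]
bush [(array([ 0.64 , -0.162,  0.046]), 0.69)]
top gear (array([0.5951, 0.1811]), 0.57, 0.14)
top drum (array([0.5925, 0.1957]), 0.64, 0.5)
top collar (array([0.5984, 0.2027]), 0.65, 0.86)
top roller (array([ 0.6315, -0.1588]), 0.56, 0.42)
top bush (array([ 0.6357, -0.1619]), 0.62, 0.82)
gear [(array([0.603, 0.201, 0.014]), 0.51)]
drum [(array([0.598, 0.202, 0.036]), 0.93)]
collar [(array([0.599, 0.202, 0.059]), 0.87), (array([ 0.638, -0.163,  0.013]), 0.6)]
roller [(array([ 0.639, -0.166,  0.012]), 0.49)]
bush [(array([ 0.632, -0.16 ,  0.044]), 0.66)]
31.0 [ 0.43644641 -0.31282757  0.19627711] [-0.37613885 -0.04769505  0.59913968] 0.05204503607438811
```

View pics/f1.png

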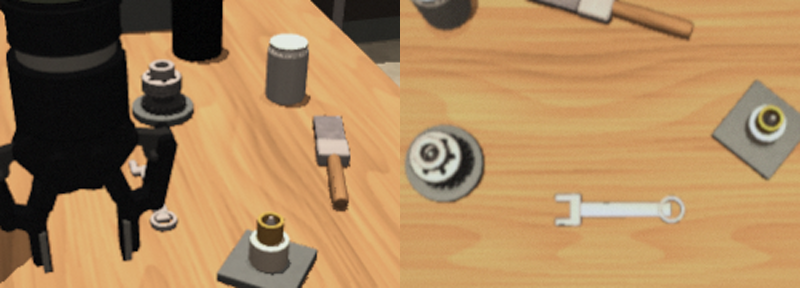

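Both stacks stand upright in the right order, with the round stand at (163,95) and the square stand at (270,245) in the side view. The gripper is clear of everything.

```bash
python3 -c "
from bench import ctrl
print(ctrl.finish_job())"
```

```text
the job is handed in; nothing more can be done
None
```

I put all five parts back and handed the job in at about 31 s on the robot's clock, with no drops or retries. The round stand holds gear (hub up), drum and collar. The square stand holds roller and bush.

- **Seating:** each part met resistance within about 2 mm of its expected seated height when I lowered it. The last pictures show both stacks upright and the gripper well clear.
- **Upper parts:** the final silhouette fits for the collar and bush put them within about 2 mm of the posts in both cameras. The point detector gave heights of 59 mm for the collar and 44–46 mm for the bush.
- **Lower parts:** the final silhouette fits for the gear, drum and roller disagreed, by 7–22 mm. They are hidden under the parts above, so I did not trust those fits. Their better checks came just after each was placed: about 4 mm or less from the post, except one 5 mm gear reading from the top camera with the arm partly in view.
- **Final point detections:** heights were 12–14 mm for the gear, 36 mm for the drum and 12–15 mm for the roller, all within limits. Positions were within about 6 mm of the posts, except one side reading that put the roller 8 mm off in x. The top camera and the fits just after placing it had the roller within about 4 mm.

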